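# Set the windowed sample cell into the light-path reader by its bail

### The arm

A 6-joint arm with a two-finger parallel gripper is mounted at the origin on a cart in front of the work surface, level with it; the furniture and walls round the work are solid. World frame = base frame: x ahead of the robot, y to its left, z up, the work surface at z = 0. Lengths are in mm, angles in rad, forces in N, time in s.
With the tool pointing down it reaches from about 350 to 975 mm from the base axis. Payload 7.1 kg.
Tool frame: the origin (TCP) lies midway between the tips of the shut fingers; the grasp point (between the pads) lies behind it (grasp_offset is the z of the grasp point in the tool frame, in mm); z points along the fingers, y is the line along which they close (so a half turn about z gives the same grasp; the last joint's range is limited). The gripper opens to 88 mm and grips with 3 to 60 N. Pads are 20 mm wide; open, the fingers measure 115 mm over their backs; the gripper's body (75 mm by 178 mm) begins 61 mm behind the grasp point.
Start: joints at [-1.182, 0.423, 1.63, -0, 1.089, -0.019], TCP at [247.885, -573.723, 222.675] pointing down, gripper open.
Joint ranges: [-3, 3], [-0.9, 2.11], [0.09, 2.58], [-1.31, 4.45], [0.11, 2.69], [-2.54, 2.54]. Speed limits (rad/s): [2.39, 2.39, 3.01, 3.14, 3.14, 3.14].

### API

Orientations are given as [roll, pitch, yaw] about the fixed x, y, z axes, in that order (R = Rz(yaw) Ry(pitch) Rx(roll)).
In Python, from workcell import observe, get_image, camera_model, sign_off, grasp_offset gives the robot as it stands.
- The arm moves only by the tool arm_command, never from a script. Its argument "deltas" is a list of rows, each an object with "jaw": the closure, from -1 (fully open) to 1 (shut); "xyz": the shift along the tool's x, y, z in units of 40 mm (1.0 is 40 mm), a list of three; "angular": the turn, a rotation vector about the tool's x, y, z in units of 6 degrees (1.0 is 6 degrees), a list of three. In form: [{"jaw": jaw, "xyz": [x, y, z], "angular": [rx, ry, rz]}, ...]. A call has 1 to 20 rows; each row shifts and turns the commanded pose from where the row before left it, along the tool's axes as they then stand; what a row does not reach is not made up. A row lasts 1/12 s, in which the tool goes at most 41.7 mm and 7.16 degrees, less where a joint would pass 70% of its speed; a pose out of reach is approached as far as the arm can. A call is refused whole if a number of a shift passes 1 or a number of a turn 1, either way. A call with a gripper value outside its range is refused whole. The fingers move at their own pace and stop on an object; "grip_force" is the grip in N (left out, the last holds). Time passes only in rows, so rows that do not move let the fingers close. It gives the time, the measured TCP pose, the force, the opening and the grip force at its end, in the units of the state.
- observe(): the state, without advancing time (a new reading comes with each control period).
- get_image(name): name is "scene" or "top" or "wrist"; returns the picture (384x512x3 uint8, red, green, blue); there is no depth.
- camera_model(name): a dict with "fx", "fy", "cx", "cy" (pixels), "eye" and "orientation" of the camera in the world; the wrist camera has in their place "hand_eye" (4x4, takes a point from camera to tool coordinates, whose origin is the TCP and whose axes are the flange's). Camera axes: x right, y down, z forward; pixel columns grow to the right and rows downward; lengths in mm; the calibration is good to about 2 mm. A picture is of the moment at which its call begins: read the wrist's pose just before it. camera_model takes no time and is no camera call.
- sign_off(): hands the job in; it is judged then, once.
The state is a dict: "time_s": time; "joint_pos": joint angles; "joint_velocities": joint speeds; "joint_torque": joint torques, N m; "ee_pos": TCP position; "tcp_rot": TCP orientation; "ft_force": force on the tool from outside, world axes, zero at the start; "ft_torque": the same for the moment, N m; "gripper_width": opening from 0.0 (shut) to 1.0 (fully open); "grasp_force": force on a finger pad.
Only numpy, scipy, OpenCV 4.12 (cv2) and the standard library are available. Lean on these libraries where they do the work, as an engineer would, in place of code of your own. Each camera call takes 0.05 s, during which the arm holds its last target. There are 200 camera calls.

### The job

Raise the folded-down wire bail of the black sample cell upright while the cell stands on the bench, lift the cell by the bail's red grip, and, carrying it steadily so that it neither swings far nor tips, lower it still held by the grip onto the seat of the light-path reader so that its two clear windows face the lamp and the detector. It must stand flat on the seat between the guides; then let go and leave the bail standing up. Leave the specimen pots and the timer where they are.

Things in the scene. Friction and masses are not known exactly. Their poses are not given: they have to be found in the camera images.
- cell: Open square black sample cell, 60 x 60 mm, 64 mm high, about 0.43 kg, loose, starting on the bench. Origin: centre of its underside; z up. Its two clear windows are the faces at +x and -x (46 mm wide); the faces at +y and -y are opaque black and carry the bail's pivots. Either window may face the lamp (a half turn is equally good).
- bail (a joint): Hinge of the cell's wire bail, rad: 0 = folded down (level, sticking out on the cell's +x side; cannot go lower), 1.571 = upright, 1.9 = stop. Starts at 0. Axis parallel to the cell's y, 54 mm above the cell's origin. Slight friction (0.005 N m): let go within about 0.4 rad of upright it stays, when low it drops back.
- bail_grip (a point): Centre of the bail's smooth round red grip sleeve, 10 mm thick, 44 mm long along the cell's y. At bail angle a it lies in the cell's frame at x = 70 cos(a), y = 0, z = 54 + 70 sin(a) mm. Two 4 mm wire arms, 72 mm apart, join it to the pivots. Folded, 35 mm is free between it and the cell's wall and 49 mm beneath. The sleeve turns on its wire, so it may be held while the bail swings up.
- reader: Light-path reader, fixed to the bench: aluminium base plate 150 x 80 mm, 10 mm thick; origin: centre of its underside; z up; x is the light path, from the blue lamp block (at -x) to the grey detector block (at +x). The blocks' inner faces stand 52 mm from the centre; they are 76 mm high over the bench.
- seat (a point): Centre of the reader's flat seat, 10 mm above the bench, where the centre of the cell's underside belongs; axes as the reader's. Four white guides leave a square of 65 mm (2.5 mm play each side of the cell), sides parallel to the reader's x and y; they rise 20 mm above the seat, the upper part flaring outward by some 7 mm to lead the cell in.
- screen_foot (a point): Foot of the front edge of a clear, solid, fixed glass screen, 6 mm thick and 1.45 m tall, that stands upright on the bench left of the work and runs straight back from here (along +x). Keep the arm clear of it; nothing to handle lies beyond it.
- specimen_pot_0: White specimen pot with yellow cap, 51 mm across, 62 mm high, loose bystander, origin at the centre of its underside.
- specimen_pot_1: White specimen pot with yellow cap, 51 mm across, 62 mm high, loose bystander, origin at the centre of its underside.
- bench_timer: White bench timer, 24 x 66 x 66 mm, loose bystander, origin at the centre of its underside.

How it is judged (in metres and radians):
On the way, in this order (a step that is already met when the one before it is completed fails the run):
1. the bail stands upright (within 0.25 rad) while the cell still stands on the bench (value of joint bail between 1.321 and 1.821 rad and height (world z) of cell below 0.008 m), for 0.2 s.
2. the cell hangs by its bail, held at the grip, at least 40 mm above the bench (distance between the grasp point and bail_grip below 0.045 m and height (world z) of cell above 0.04 m and angle between cell's own z axis and vertical below 0.3 rad), for 0.2 s.
3. the cell is set down on the seat, windows in line with the light path, while the bail is still held at the grip (distance between the grasp point and bail_grip below 0.045 m and z of cell in the frame of seat between -0.004 and 0.005 m and horizontal distance between cell and seat below 0.007 m and angle between the x axis of cell and the x axis of reader, either way round below 0.12 rad and angle between cell's own z axis and vertical below 0.06 rad), for 0.1 s.
At the end, for the whole second after the job is handed in: The cell stands flat on the reader's seat (underside within 5 mm of seat height, centre within 7 mm of the seat's centre, tilt under 0.06 rad), its windows facing the lamp and the detector within 0.12 rad (either way round), at rest, with the bail standing within 0.45 rad of upright (z of cell in the frame of seat between -0.004 and 0.005 m and horizontal distance between cell and seat below 0.007 m and angle between the x axis of cell and the x axis of reader, either way round below 0.12 rad and angle between cell's own z axis and vertical below 0.06 rad and value of joint bail between 1.121 and 2.021 rad and linear speed of cell below 0.01 m/s and angular speed of cell below 0.1 rad/s); the robot touches nothing.
It fails at once if the cell is tipped by more than 0.6 rad (angle between cell's own z axis and vertical above 0.6 rad).
It fails at once if the bystander specimen_pot_0 is displaced by more than 20 mm (distance of specimen_pot_0 from where it was at the start of the episode above 0.02 m).
It fails at once if the bystander specimen_pot_1 is displaced by more than 20 mm (distance of specimen_pot_1 from where it was at the start of the episode above 0.02 m).
It fails at once if the bystander bench_timer is displaced by more than 20 mm (distance of bench_timer from where it was at the start of the episode above 0.02 m).
It also fails if it takes over 59 s, if anything falls off the work surface, if the arm or the gripper's body presses on something with over 40 N, if the wrist force passes 120 N, or if a joint passes its speed limit or range.

## Working session

There is one attempt and no reset: what is moved stays moved. The work goes in short steps, Python scripts to look and compute and a tool call to move; the robot and the scene stay as the last step left them, time stands still between calls to the robot, and variables do not carry over. Pictures are saved under pics/ and viewed, at most 10 in all, crops included, and the job is handed in when it is done.

Besides the shell and the picture viewer there is one more tool, called by a JSON object that holds its "method" and its "body". arm_command: Moves the arm, as the interface text tells. Its arguments: {"type":"object","properties":{"deltas":{"type":"array"},"grip_force":{"type":"number"}},"required":["deltas"]}

```bash
mkdir -p pics; python3 - <<'E'
from workcell import *
import cv2
for n in ("scene","top"):
    cv2.imwrite(f"pics/{n}0.png",cv2.resize(get_image(n)[:,:,::-1],(800,600),interpolation=cv2.INTER_CUBIC))
    print(n,camera_model(n))
print(camera_model("wrist"),grasp_offset() if callable(grasp_offset) else grasp_offset)
print(observe())
E
```

```text
scene {'fx': 422.74046063636666, 'fy': 422.74046063636666, 'cx': 259.0468883784162, 'cy': 187.73549965941092, 'eye': array([ 587.61264651, -516.90315116, 1002.13144387]), 'orientation': array([-2.61028076,  0.01420674,  0.0857772 ])}
top {'fx': 410.46058241789393, 'fy': 410.46058241789393, 'cx': 253.6817938916328, 'cy': 193.38655091679146, 'eye': array([ 320.47548917,   19.26496029, 1075.48654947]), 'orientation': array([-2.952017  ,  0.00895045, -1.56394045])}
{'fx': 300.59037222949354, 'fy': 300.59037222949354, 'cx': 253.71937392273284, 'cy': 195.5232487492371, 'hand_eye': array([[ 7.34107742e-04, -9.52878874e-01, -3.03350147e-01,
         8.30001549e+01],
       [ 9.99999592e-01,  5.40028149e-04,  7.23672065e-04,
        -6.85321507e-01],
       [-5.25754205e-04, -3.03350555e-01,  9.52878882e-01,
        -1.61639947e+02],
       [ 0.00000000e+00,  0.00000000e+00,  0.00000000e+00,
         1.00000000e+00]])} -18.700000000000003
{'time_s': 0.1, 'joint_pos': array([-1.18202147e+00,  4.23763093e-01,  1.63059723e+00,  3.04096512e-05,
        1.08861437e+00, -1.89963330e-02]), 'joint_velocities': array([-1.51183147e-03, -1.22944884e-03, -1.79282115e-03,  4.95602443e-05,
       -5.22704135e-04,  1.15673059e-05]), 'joint_torque': array([-3.28891447e-04, -5.45614672e+01, -2.74325109e+01,  6.45350944e-02,
        1.87878020e-02, -4.45037040e-05]), 'ee_pos': array([ 247.69613871, -573.27636567,  221.98668678]), 'tcp_rot': array([-3.14021137e+00, -5.31703387e-05,  4.07757030e-01]), 'ft_force': array([-0.70487515,  0.96407016,  1.24907379]), 'ft_torque': array([0.00507892, 0.00765714, 0.00766886]), 'grasp_force': 0.0, 'gripper_width': 0.9993221662176425}
```

View pics/scene0.png

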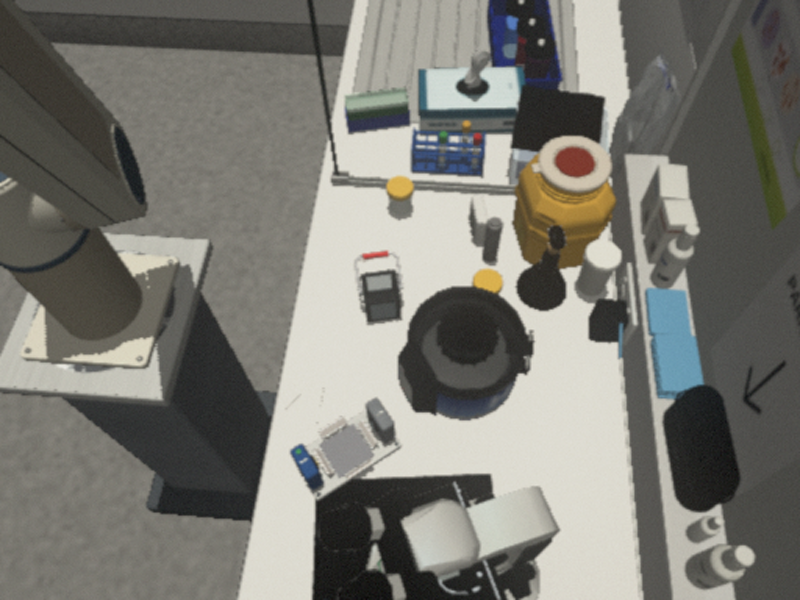

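View pics/top0.png

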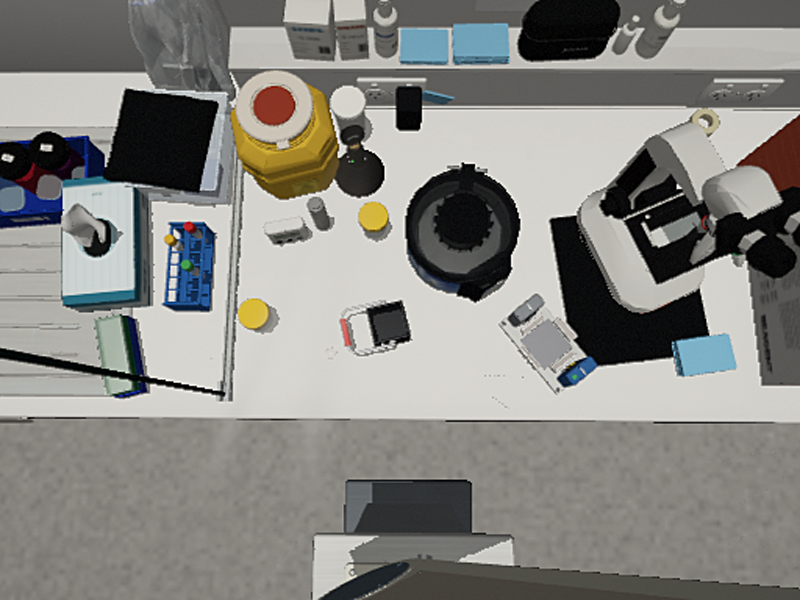

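Scene picture (1.56x): red grip at (375,255), cell centre (381,297), reader seat (345,450), with the lamp at (306,465) and the detector at (380,418). Top picture: grip (346,333), cell rim about (390,323), seat (548,343), lamp (576,372), detector (526,308), pots (253,313) and (373,218).

```bash
cat > h.py <<'E'
import numpy as np, cv2
from scipy.spatial.transform import Rotation as R
from workcell import *
def rot(o): return R.from_euler('xyz',o).as_matrix()
def cam(n,st=None):
    m=camera_model(n); K=(m['fx'],m['fy'],m['cx'],m['cy'])
    if n!='wrist': return K,rot(m['orientation']),np.array(m['eye'])
    T=np.array(m['hand_eye']); Rt=rot(st['tcp_rot'])
    return K,Rt@T[:3,:3],Rt@T[:3,3]+st['ee_pos']
def ray(c,uv):
    K,Rm,e=c; d=Rm@np.array([(uv[0]-K[2])/K[0],(uv[1]-K[3])/K[1],1]); return e,d/np.linalg.norm(d)
def plane(c,uv,z):
    e,d=ray(c,uv); return e+d*(z-e[2])/d[2]
def proj(c,p):
    K,Rm,e=c; q=Rm.T@(np.array(p)-e); return np.array([K[0]*q[0]/q[2]+K[2],K[1]*q[1]/q[2]+K[3]])
def tri(rays):
    A=sum(np.eye(3)-np.outer(d,d) for e,d in rays); b=sum((np.eye(3)-np.outer(d,d))@e for e,d in rays)
    return np.linalg.solve(A,b)
def red(im,box):
    x0,y0,x1,y1=box; h=cv2.cvtColor(im,cv2.COLOR_RGB2HSV)
    m=(((h[...,0]<8)|(h[...,0]>172))&(h[...,1]>130)&(h[...,2]>90)).astype(np.uint8)
    k=np.zeros_like(m); k[y0:y1,x0:x1]=m[y0:y1,x0:x1]
    M=cv2.moments(k,True); c=(M['m10']/M['m00'],M['m01']/M['m00'])
    th=.5*np.arctan2(2*M['mu11'],M['mu20']-M['mu02']); return c,th,M['m00']
E
python3 - <<'E'
from h import *
np.set_printoptions(precision=1,suppress=True)
S,T=cam('scene'),cam('top'); f=512/800
rs=red(get_image('scene'),(215,150,265,175)); rt=red(get_image('top'),(210,195,232,230))
print(rs,rt); g=tri([ray(S,rs[0]),ray(T,rt[0])]); print('grip',g)
P={'seat':((345,450),(548,343)),'lamp':((303,462),(577,372)),'det':((379,415),(526,307)),'pot0':((400,187),(253,313)),'pot1':((488,281),(373,217)),
'kettle':((468,325),(463,222)),'celltop':((380,281),(390,322))}
for k,(a,b) in P.items():
    r1,r2=ray(S,np.array(a)*f),ray(T,np.array(b)*f); print(k,tri([r1,r2]))
for k,b in {'cellcornersTL':(369,307),'TR':(402,301),'BR':(410,341),'BL':(373,346)}.items(): print(k,plane(T,np.array(b)*f,64))
print('foot',plane(T,np.array((228,395))*f,0))
for b in [(513,298),(500,322),(560,393),(592,370)]: print('plate',plane(T,np.array(b)*f,10))
a=rt[1];c=np.array(rt[0]);u=np.array([np.cos(a),np.sin(a)])*8
d=plane(T,c+u,54)-plane(T,c-u,54);print('grip dir',np.degrees(np.arctan2(d[1],d[0])))
E
```

```text
((239.90322580645162, 162.80645161290323), np.float64(-0.11911583366561018), 31.0) ((221.02272727272728, 212.6818181818182), np.float64(1.3658232280294476), 44.0)
grip [467.5 112.   51.9]
seat [ 456.5 -222.4   13.1]
lamp [ 404.5 -257.2   55.5]
det [ 507.4 -179.    60.4]
pot0 [497.8 262.1  54.1]
pot1 [662.1  70.4  54.8]
kettle [624.7 -68.7 152.6]
celltop [482.7  40.7  79.7]
cellcornersTL [506.4  73.5  64. ]
TR [516.5  20.6  64. ]
BR [451.9   7.6  64. ]
BL [443.5  66.2  64. ]
foot [367.9 309.6   0. ]
plate [ 533. -167.   10.]
plate [ 491.8 -144.    10. ]
plate [ 374.3 -239.7   10. ]
plate [ 412.3 -294.1   10. ]
grip dir -167.13920097445276
```

{"method": "arm_command", "body": {"deltas": [{"jaw": -1,"xyz": [0.6,-0.68,0],"angular": [0,0,0]},{"jaw": -1,"xyz": [0.6,-0.68,0],"angular": [0,0,0]},{"jaw": -1,"xyz": [0.6,-0.68,0],"angular": [0,0,0]},{"jaw": -1,"xyz": [0.6,-0.68,0],"angular": [0,0,0]},{"jaw": -1,"xyz": [0.6,-0.68,0],"angular": [0,0,0]},{"jaw": -1,"xyz": [0.6,-0.68,0],"angular": [0,0,0]},{"jaw": -1,"xyz": [0.6,-0.68,0],"angular": [0,0,0]},{"jaw": -1,"xyz": [0.6,-0.68,0],"angular": [0,0,0]},{"jaw": -1,"xyz": [0.6,-0.68,0],"angular": [0,0,0]},{"jaw": -1,"xyz": [0.6,-0.68,0],"angular": [0,0,0]},{"jaw": -1,"xyz": [0.6,-0.68,0],"angular": [0,0,0]},{"jaw": -1,"xyz": [0.6,-0.68,0],"angular": [0,0,0]},{"jaw": -1,"xyz": [0.6,-0.68,0],"angular": [0,0,0]},{"jaw": -1,"xyz": [0.6,-0.68,0],"angular": [0,0,0]},{"jaw": -1,"xyz": [0.6,-0.68,0],"angular": [0,0,0]},{"jaw": -1,"xyz": [0.6,-0.68,0],"angular": [0,0,0]},{"jaw": -1,"xyz": [0.6,-0.68,0],"angular": [0,0,0]},{"jaw": -1,"xyz": [0.6,-0.68,0],"angular": [0,0,0]},{"jaw": -1,"xyz": [0.5,-0.5,0],"angular": [0,0,0.9]},{"jaw": -1,"xyz": [0.3,-0.4,0],"angular": [0,0,0.9]}]}}

```text
time_s: 1.87
ee_pos: [467.9, 94.8, 222.8]
tcp_rot: [-3.141, -0.001, 0.217]
ft_force: [0.3, -0.2, 1.1]
gripper_width: 1.0
grasp_force: 0.0
```

{"method": "arm_command", "body": {"deltas": [{"jaw": -1,"xyz": [0,0,0],"angular": [0,0,0]},{"jaw": -1,"xyz": [0,0,0],"angular": [0,0,0]},{"jaw": -1,"xyz": [0,0,0],"angular": [0,0,0]},{"jaw": -1,"xyz": [0,0,0],"angular": [0,0,0]}]}}

```text
time_s: 2.2
ee_pos: [466.6, 91.2, 222.5]
tcp_rot: [3.141, 0.001, 0.22]
ft_force: [0.1, -0.6, 0.1]
gripper_width: 1.001
grasp_force: 0.0
```

```bash
python3 - <<'E'
from h import *
np.set_printoptions(precision=3,suppress=True)
s=observe(); im=get_image('wrist'); cv2.imwrite('pics/w1.png',cv2.resize(im[:,:,::-1],(800,600),interpolation=cv2.INTER_CUBIC))
print(s['time_s'],s['ee_pos'],s['tcp_rot'],s['joint_pos'],s['ft_force'])
E
```

```text
2.2 [466.599  91.22  222.534] [3.141 0.001 0.22 ] [ 0.168  0.203  1.951 -0.     0.988  1.519] [ 0.1   -0.569  0.114]
```

View pics/w1.png

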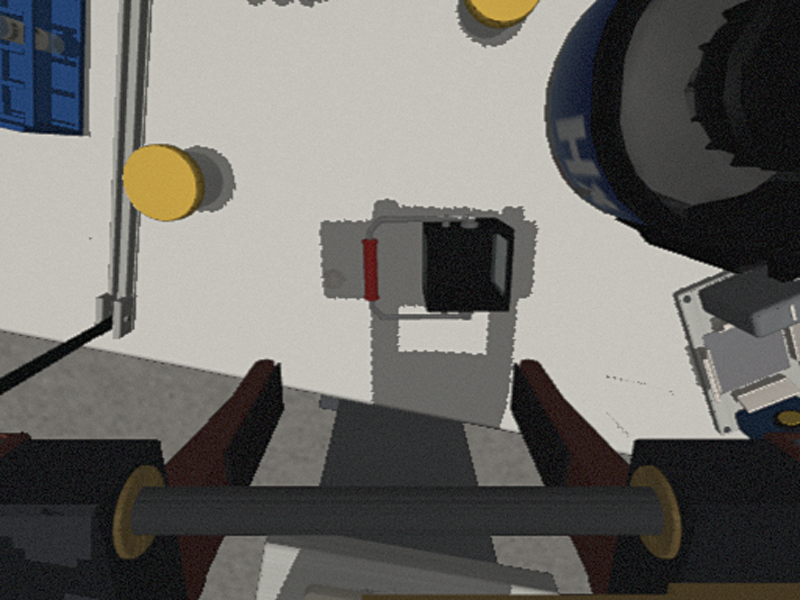

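The wrist view shows the red grip at (371,270) running up and down in the picture, the cell rim at (423..513, 220..312), and the reader's detector at the right edge.

```bash
python3 - <<'E'
from h import *
np.set_printoptions(precision=2,suppress=True)
s=observe(); im=get_image('wrist'); W=cam('wrist',s); T=cam('top'); S=cam('scene')
rw=red(im,(225,140,250,205)); print(rw)
rt=((221.02,212.68),); rs=((239.9,162.8),)
for L in ([ray(W,rw[0]),ray(T,rt[0])],[ray(W,rw[0]),ray(S,rs[0])],[ray(W,rw[0]),ray(T,rt[0]),ray(S,rs[0])]): print('grip',tri(L))
c=np.array(rw[0]);u=np.array([np.cos(rw[1]),np.sin(rw[1])])*15
d=plane(W,c+u,56)-plane(W,c-u,56);print(np.degrees(np.arctan2(d[1],d[0])), plane(W,c,54))
f=.64
P=[plane(W,np.array(p)*f,64) for p in [(423,223),(514,219),(513,312),(424,311)]]
print(np.array(P),np.mean(P,0)); 
for i,j in((0,1),(3,2)): print(np.degrees(np.arctan2(*(P[i]-P[j])[1::-1])))
E
```

```text
((236.6536312849162, 172.73743016759778), np.float64(1.5480567648817196), 179.0)
grip [466.78 111.38  53.22]
grip [467.65 111.07  54.02]
grip [467.24 111.44  53.06]
-167.12269285311646 [467.01 111.18  54.  ]
[[509.23  82.48  64.  ]
 [525.25  23.08  64.  ]
 [461.51   4.41  64.  ]
 [448.3   67.03  64.  ]] [486.07  44.25  64.  ]
105.09293375726855
101.9056378584972
```

{"method": "arm_command", "body": {"deltas": [{"jaw": 0.2,"xyz": [0.06,-0.25,0.3],"angular": [0,0,0]},{"jaw": 0.2,"xyz": [0.06,-0.24,0.6],"angular": [0,0,0]},{"jaw": 0.2,"xyz": [0,0,0.6],"angular": [0,0,0]},{"jaw": 0.2,"xyz": [0,0,0.6],"angular": [0,0,0]},{"jaw": 0.2,"xyz": [0,0,0.4],"angular": [0,0,0]},{"jaw": 0.2,"xyz": [0,0,0],"angular": [0,0,0]},{"jaw": 0.2,"xyz": [0,0,0],"angular": [0,0,0]},{"jaw": 0.2,"xyz": [0,0,0],"angular": [0,0,0]}]}}

```text
time_s: 2.97
ee_pos: [468.3, 112.1, 123.6]
tcp_rot: [3.142, -0.001, 0.219]
ft_force: [0.0, 0.3, -0.4]
gripper_width: 0.432
grasp_force: 0.0
```

```bash
python3 - <<'E'
from h import *
np.set_printoptions(precision=3,suppress=True)
s=observe(); im=get_image('wrist'); cv2.imwrite('pics/w2.png',cv2.resize(im[:,:,::-1],(800,600),interpolation=cv2.INTER_CUBIC))
W=cam('wrist',s); Rt=rot(s['tcp_rot']); rw=red(im,(150,100,400,384)); print(rw, plane(W,rw[0],53.5))
print(s['ee_pos'],s['gripper_width'],Rt.T@(np.array([467,111.3,35])-s['ee_pos'])/40)
E
```

```text
((254.80833333333334, 208.4875), np.float64(-1.5665155151215666), 240.0) [466.52  111.155  53.5  ]
[468.284 112.126 123.574] 0.43208170398550994 [-0.038  0.013  2.214]
```

View pics/w2.png

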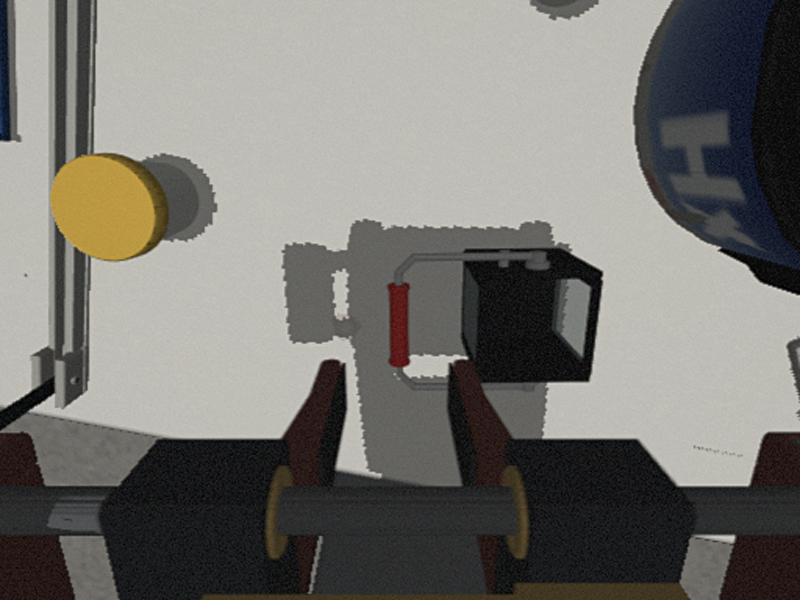

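The grip (399,325) lies midway between the fingers (345 and 450), with the cell wall at 462; it is ready for the descent.

{"method": "arm_command", "body": {"deltas": [{"jaw": 0.3,"xyz": [-0.04,0.01,0.3],"angular": [0,0,0]},{"jaw": 0.3,"xyz": [0,0,0.5],"angular": [0,0,0]},{"jaw": 0.3,"xyz": [0,0,0.5],"angular": [0,0,0]},{"jaw": 0.3,"xyz": [0,0,0.5],"angular": [0,0,0]},{"jaw": 0.3,"xyz": [0,0,0.3],"angular": [0,0,0]},{"jaw": 0.3,"xyz": [0,0,0.12],"angular": [0,0,0]},{"jaw": 0.3,"xyz": [0,0,0],"angular": [0,0,0]},{"jaw": 0.3,"xyz": [0,0,0],"angular": [0,0,0]},{"jaw": 0.3,"xyz": [0,0,0],"angular": [0,0,0]}]}}

```text
time_s: 3.77
ee_pos: [467.1, 111.9, 35.0]
tcp_rot: [3.142, -0.002, 0.219]
ft_force: [0.6, 0.5, 0.3]
gripper_width: 0.346
grasp_force: 0.0
```

{"method": "arm_command", "body": {"deltas": [{"jaw": 1,"xyz": [0,0,0],"angular": [0,0,0]},{"jaw": 1,"xyz": [0,0,0],"angular": [0,0,0]},{"jaw": 1,"xyz": [0,0,0],"angular": [0,0,0]},{"jaw": 1,"xyz": [0,0,0],"angular": [0,0,0]},{"jaw": 1,"xyz": [0,0,0],"angular": [0,0,0]},{"jaw": 1,"xyz": [0,0,0],"angular": [0,0,0]}], "grip_force": 20}}

```text
time_s: 4.27
ee_pos: [466.4, 111.7, 34.0]
tcp_rot: [3.142, -0.001, 0.219]
ft_force: [0.6, -0.4, 1.0]
gripper_width: 0.109
grasp_force: 20.0
```

```bash
python3 - <<'E'
from h import *
np.set_printoptions(precision=3,suppress=True)
s=observe(); print(s['ee_pos'],s['tcp_rot'],s['ft_force'],s['gripper_width']*88,s['grasp_force'],s['time_s'])
a=np.linspace(0,np.pi/2,17)
print(np.c_[-(np.diff(70*np.cos(a))),np.diff(70*np.sin(a))]/40)
E
```

```text
[466.419 111.73   34.041] [ 3.142 -0.001  0.219] [ 0.592 -0.393  0.953] 9.63175778353516 19.993832409381866 4.2667
[[0.008 0.172]
 [0.025 0.17 ]
 [0.042 0.167]
 [0.058 0.162]
 [0.073 0.155]
 [0.088 0.147]
 [0.102 0.138]
 [0.115 0.127]
 [0.127 0.115]
 [0.138 0.102]
 [0.147 0.088]
 [0.155 0.073]
 [0.162 0.058]
 [0.167 0.042]
 [0.17  0.025]
 [0.172 0.008]]
```

{"method": "arm_command", "body": {"deltas": [{"jaw": 1,"xyz": [0,0.01,-0.17],"angular": [0,0,0]},{"jaw": 1,"xyz": [0,0.025,-0.17],"angular": [0,0,0]},{"jaw": 1,"xyz": [0,0.04,-0.167],"angular": [0,0,0]},{"jaw": 1,"xyz": [0,0.06,-0.162],"angular": [0,0,0]},{"jaw": 1,"xyz": [0,0.073,-0.155],"angular": [0,0,0]},{"jaw": 1,"xyz": [0,0.088,-0.147],"angular": [0,0,0]},{"jaw": 1,"xyz": [0,0.102,-0.138],"angular": [0,0,0]},{"jaw": 1,"xyz": [0,0.115,-0.127],"angular": [0,0,0]},{"jaw": 1,"xyz": [0,0,0],"angular": [0,0,0]},{"jaw": 1,"xyz": [0,0,0],"angular": [0,0,0]}]}}

```text
time_s: 5.1
ee_pos: [471.0, 91.6, 83.8]
tcp_rot: [-3.141, -0.001, 0.218]
ft_force: [-1.0, 4.3, 3.7]
gripper_width: 0.102
grasp_force: 20.0
```

```bash
python3 - <<'E'
from h import *
np.set_printoptions(precision=3,suppress=True)
s=observe(); print(s['ee_pos'],s['tcp_rot'],s['ft_force'],s['gripper_width']*88,s['grasp_force'],s['time_s'])
E
```

```text
[471.038  91.64   83.836] [-3.141 -0.001  0.218] [-1.038  4.272  3.672] 8.970035345277934 19.995521306991577 5.1
```

{"method": "arm_command", "body": {"deltas": [{"jaw": 1,"xyz": [0,0.115,-0.13],"angular": [0,0,0]},{"jaw": 1,"xyz": [0,0.13,-0.12],"angular": [0,0,0]},{"jaw": 1,"xyz": [0,0.14,-0.11],"angular": [0,0,0]},{"jaw": 1,"xyz": [0,0.15,-0.09],"angular": [0,0,0]},{"jaw": 1,"xyz": [0,0.155,-0.075],"angular": [0,0,0]},{"jaw": 1,"xyz": [0,0.16,-0.06],"angular": [0,0,0]},{"jaw": 1,"xyz": [0,0.165,-0.04],"angular": [0,0,0]},{"jaw": 1,"xyz": [0,0.17,-0.025],"angular": [0,0,0]},{"jaw": 1,"xyz": [0,0.12,0],"angular": [0,0,0]},{"jaw": 1,"xyz": [0,0,0],"angular": [0,0,0]},{"jaw": 1,"xyz": [0,0,0],"angular": [0,0,0]},{"jaw": 1,"xyz": [0,0,0],"angular": [0,0,0]},{"jaw": 1,"xyz": [0,0,0],"angular": [0,0,0]},{"jaw": 1,"xyz": [0,0,0],"angular": [0,0,0]}]}}

```text
time_s: 6.27
ee_pos: [481.8, 41.0, 109.2]
tcp_rot: [-3.141, 0.0, 0.22]
ft_force: [-1.2, -0.8, -3.1]
gripper_width: 0.104
grasp_force: 20.0
```

```bash
python3 - <<'E'
from h import *
np.set_printoptions(precision=3,suppress=True)
s=observe(); im=get_image('wrist'); cv2.imwrite('pics/w3.png',cv2.resize(im[:,:,::-1],(800,600),interpolation=cv2.INTER_CUBIC))
print(s['ee_pos'],s['tcp_rot'],s['ft_force'],s['gripper_width']*88,s['grasp_force'],s['time_s'])
E
```

```text
[481.827  40.995 109.231] [-3.141  0.     0.22 ] [-1.16 -0.8  -3.07] 9.12750908139038 19.994317889213562 6.2667
```

View pics/w3.png

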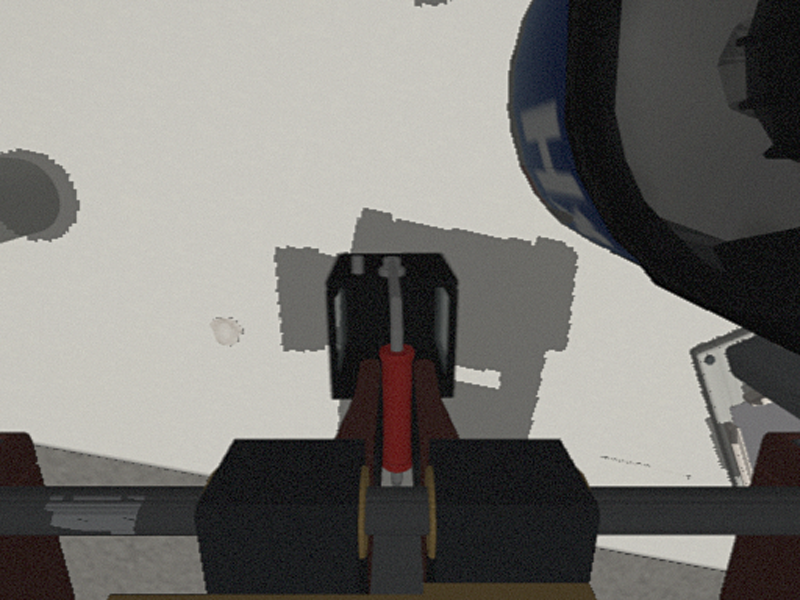

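The bail stands upright in the grip (red sleeve at 397, 345–470, cell centred beneath it). Now I lift.

{"method": "arm_command", "body": {"deltas": [{"jaw": 1,"xyz": [0,0,-0.05],"angular": [0,0,0]},{"jaw": 1,"xyz": [0,0,-0.1],"angular": [0,0,0]},{"jaw": 1,"xyz": [0,0,-0.2],"angular": [0,0,0]},{"jaw": 1,"xyz": [0,0,-0.3],"angular": [0,0,0]},{"jaw": 1,"xyz": [0,0,-0.35],"angular": [0,0,0]},{"jaw": 1,"xyz": [0,0,-0.35],"angular": [0,0,0]},{"jaw": 1,"xyz": [0,0,-0.35],"angular": [0,0,0]},{"jaw": 1,"xyz": [0,0,-0.35],"angular": [0,0,0]},{"jaw": 1,"xyz": [0,0,-0.25],"angular": [0,0,0]},{"jaw": 1,"xyz": [0,0,-0.15],"angular": [0,0,0]},{"jaw": 1,"xyz": [0,0,-0.05],"angular": [0,0,0]},{"jaw": 1,"xyz": [0,0,0],"angular": [0,0,0]},{"jaw": 1,"xyz": [0,0,0],"angular": [0,0,0]},{"jaw": 1,"xyz": [0,0,0],"angular": [0,0,0]}], "grip_force": 30}}

```text
time_s: 7.48
ee_pos: [481.4, 40.7, 208.6]
tcp_rot: [-3.141, 0.002, 0.219]
ft_force: [-0.2, 0.1, -4.0]
gripper_width: 0.103
grasp_force: 30.0
```

```bash
python3 - <<'E'
from h import *
np.set_printoptions(precision=3,suppress=True)
s=observe(); print(s['ee_pos'],s['tcp_rot'],s['ft_force'],s['gripper_width']*88,s['grasp_force'],s['time_s'])
im=get_image('wrist')[180:384,150:360]; cv2.imwrite('pics/w4.png',cv2.resize(im[:,:,::-1],(420,408)))
E
```

```text
[481.422  40.683 208.587] [-3.141  0.002  0.219] [-0.228  0.082 -4.027] 9.072981736281235 29.993588626384735 7.4833
```

View pics/w4.png

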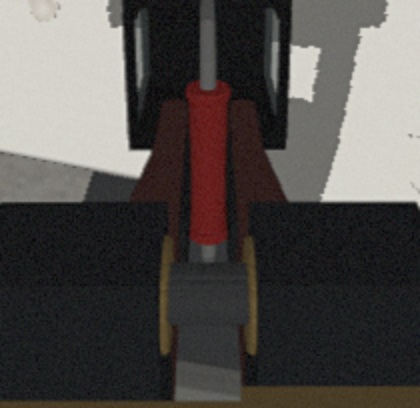

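{"method": "arm_command", "body": {"deltas": [{"jaw": 1,"xyz": [-0.05,0.04,0],"angular": [0,0,0]},{"jaw": 1,"xyz": [-0.09,0.08,0],"angular": [0,0,0]},{"jaw": 1,"xyz": [-0.14,0.12,0],"angular": [0,0,0]},{"jaw": 1,"xyz": [-0.185,0.16,0],"angular": [0,0,0]},{"jaw": 1,"xyz": [-0.185,0.16,0],"angular": [0,0,0]},{"jaw": 1,"xyz": [-0.185,0.16,0],"angular": [0,0,0]},{"jaw": 1,"xyz": [-0.185,0.16,0],"angular": [0,0,0]},{"jaw": 1,"xyz": [-0.185,0.16,0],"angular": [0,0,0]},{"jaw": 1,"xyz": [-0.185,0.16,0],"angular": [0,0,0]},{"jaw": 1,"xyz": [-0.185,0.16,0],"angular": [0,0,0]},{"jaw": 1,"xyz": [-0.185,0.16,0],"angular": [0,0,0]},{"jaw": 1,"xyz": [-0.185,0.16,0],"angular": [0,0,0]},{"jaw": 1,"xyz": [-0.185,0.16,0],"angular": [0,0,0]},{"jaw": 1,"xyz": [-0.14,0.12,0],"angular": [0,0,0]},{"jaw": 1,"xyz": [-0.09,0.08,0],"angular": [0,0,0]},{"jaw": 1,"xyz": [-0.05,0.04,0],"angular": [0,0,0]},{"jaw": 1,"xyz": [0,0,0],"angular": [0,0,0.1]},{"jaw": 1,"xyz": [0,0,0],"angular": [0,0,0.3]},{"jaw": 1,"xyz": [0,0,0],"angular": [0,0,0.5]},{"jaw": 1,"xyz": [0,0,0],"angular": [0,0,0.6]}]}}

```text
time_s: 9.2
ee_pos: [406.3, -61.2, 209.4]
tcp_rot: [-3.141, -0.0, 0.059]
ft_force: [-0.2, 0.1, -4.9]
gripper_width: 0.105
grasp_force: 30.0
```

{"method": "arm_command", "body": {"deltas": [{"jaw": 1,"xyz": [0,0,0],"angular": [0,0,0.6]},{"jaw": 1,"xyz": [0,0,0],"angular": [0,0,0.6]},{"jaw": 1,"xyz": [0,0,0],"angular": [0,0,0.6]},{"jaw": 1,"xyz": [0,0,0],"angular": [0,0,0.6]},{"jaw": 1,"xyz": [0,0,0],"angular": [0,0,0.6]},{"jaw": 1,"xyz": [0,0,0],"angular": [0,0,0.6]},{"jaw": 1,"xyz": [0,0,0],"angular": [0,0,0.6]},{"jaw": 1,"xyz": [0,0,0],"angular": [0,0,0.6]},{"jaw": 1,"xyz": [0,0,0],"angular": [0,0,0.6]},{"jaw": 1,"xyz": [0,0,0],"angular": [0,0,0.6]},{"jaw": 1,"xyz": [0,0,0],"angular": [0,0,0.6]},{"jaw": 1,"xyz": [0,0,0],"angular": [0,0,0.6]},{"jaw": 1,"xyz": [0,0,0],"angular": [0,0,0.6]},{"jaw": 1,"xyz": [0,0,0],"angular": [0,0,0.5]},{"jaw": 1,"xyz": [0,0,0],"angular": [0,0,0.3]},{"jaw": 1,"xyz": [0,0,0],"angular": [0,0,0.2]},{"jaw": 1,"xyz": [0,0,0],"angular": [0,0,0]},{"jaw": 1,"xyz": [0,0,0],"angular": [0,0,0]},{"jaw": 1,"xyz": [0,0,0],"angular": [0,0,0]}]}}

```text
time_s: 10.78
ee_pos: [406.1, -61.3, 209.3]
tcp_rot: [-3.142, 0.0, -0.859]
ft_force: [-0.5, -0.1, -3.3]
gripper_width: 0.102
grasp_force: 30.0
```

```bash
python3 - <<'E'
from h import *
np.set_printoptions(precision=3,suppress=True)
s=observe(); print(s['ee_pos'],s['tcp_rot'],s['joint_pos'],s['ft_force'],s['time_s'])
im=get_image('top')[150:270,290:410]; cv2.imwrite('pics/t5.png',cv2.resize(im[:,:,::-1],(600,600),interpolation=cv2.INTER_CUBIC))
im=get_image('wrist'); cv2.imwrite('pics/w5.png',cv2.resize(im[:,:,::-1],(800,600),interpolation=cv2.INTER_CUBIC))
E
```

```text
[406.062 -61.348 209.317] [-3.142  0.    -0.859] [-0.179  0.122  2.091  0.     0.929  2.25 ] [-0.546 -0.14  -3.262] 10.7833
```

View pics/t5.png

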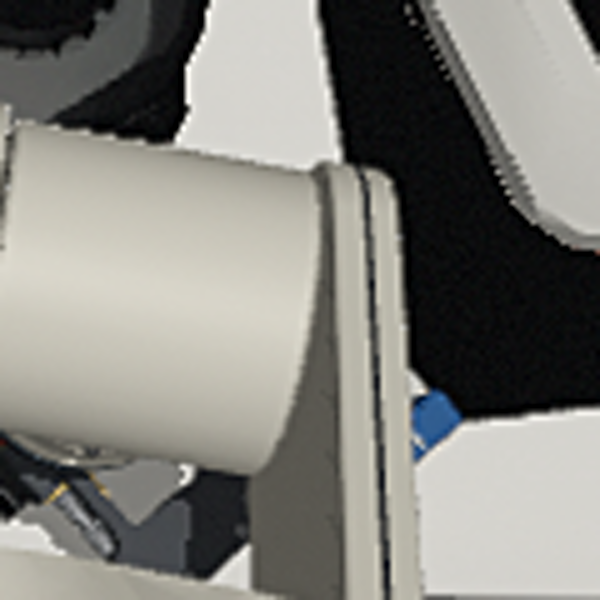

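View pics/w5.png

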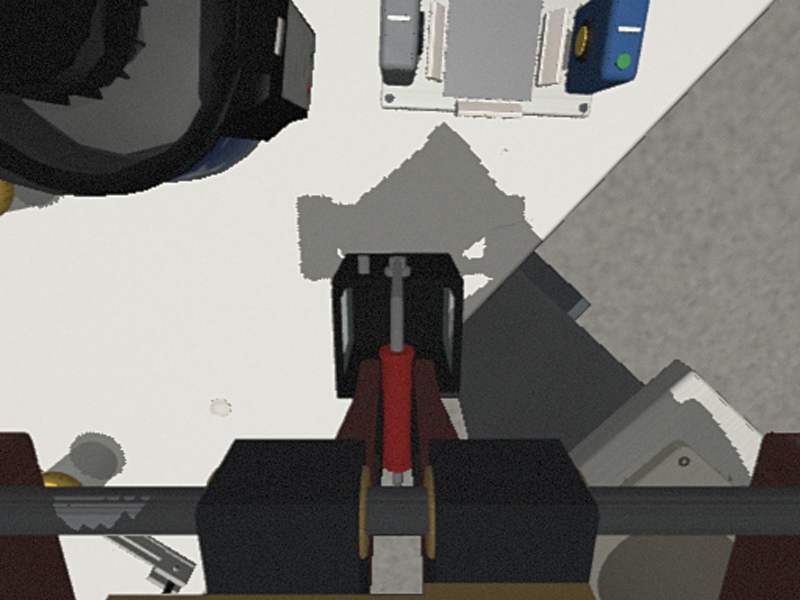

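The top view is blocked by the arm. The wrist view shows the reader ahead (plate corners near (383,111) and (590,118), detector (402,40), lamp (605,45)), with the cell hanging straight at (397,325) and the kettle to the left.

{"method": "arm_command", "body": {"deltas": [{"jaw": 1,"xyz": [0.04,0.03,0],"angular": [0,0,0]},{"jaw": 1,"xyz": [0.08,0.06,0],"angular": [0,0,0]},{"jaw": 1,"xyz": [0.13,0.09,0],"angular": [0,0,0]},{"jaw": 1,"xyz": [0.17,0.1,0],"angular": [0,0,0]},{"jaw": 1,"xyz": [0.17,0.1,0],"angular": [0,0,0]},{"jaw": 1,"xyz": [0.17,0.1,0],"angular": [0,0,0]},{"jaw": 1,"xyz": [0.17,0.1,0],"angular": [0,0,0]},{"jaw": 1,"xyz": [0.17,0.1,0],"angular": [0,0,0]},{"jaw": 1,"xyz": [0.17,0.1,0],"angular": [0,0,0]},{"jaw": 1,"xyz": [0.17,0.1,0],"angular": [0,0,0]},{"jaw": 1,"xyz": [0.17,0.1,0],"angular": [0,0,0]},{"jaw": 1,"xyz": [0.17,0.1,0],"angular": [0,0,0]},{"jaw": 1,"xyz": [0.17,0.1,0],"angular": [0,0,0]},{"jaw": 1,"xyz": [0.13,0.09,0],"angular": [0,0,0]},{"jaw": 1,"xyz": [0.08,0.06,0],"angular": [0,0,0]},{"jaw": 1,"xyz": [0.04,0.03,0],"angular": [0,0,0]},{"jaw": 1,"xyz": [0,0,0],"angular": [0,0,0]},{"jaw": 1,"xyz": [0,0,0],"angular": [0,0,0]},{"jaw": 1,"xyz": [0,0,0],"angular": [0,0,0]}]}}

```text
time_s: 12.47
ee_pos: [422.1, -163.3, 209.3]
tcp_rot: [3.142, 0.0, -0.859]
ft_force: [0.6, -0.4, -3.7]
gripper_width: 0.104
grasp_force: 30.0
```

```bash
python3 - <<'E'
from h import *
np.set_printoptions(precision=3,suppress=True)
s=observe(); print(s['ee_pos'],s['tcp_rot'],s['ft_force'],s['time_s'])
im=get_image('wrist'); cv2.imwrite('pics/w6raw.png',im[:,:,::-1]); np.save('w6.npy',np.r_[s['ee_pos'],s['tcp_rot']])
c=im[30:255,150:450]; cv2.imwrite('pics/w6.png',cv2.resize(c[:,:,::-1],(800,600),interpolation=cv2.INTER_CUBIC))
E
```

```text
[ 422.076 -163.349  209.266] [ 3.142  0.    -0.859] [ 0.556 -0.356 -3.653] 12.4667
```

View pics/w6.png

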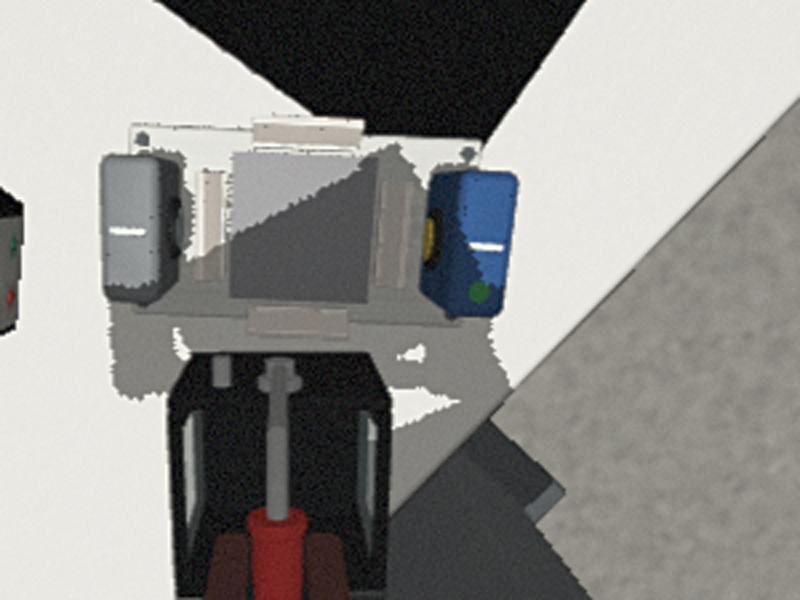

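The wrist view shows the seat square with corners (232,152), (380,160), (368,302) and (230,296) in the crop, marks on the blocks at (127,231) and (487,246), and plate screws at (142,139) and (468,154). The cell hangs straight just in front.

```bash
python3 - <<'E'
from h import *
np.set_printoptions(precision=2,suppress=True)
a=np.load('w6.npy'); s=dict(ee_pos=a[:3],tcp_rot=a[3:]); W=cam('wrist',s); Rt=rot(a[3:])
px=lambda p:(np.array(p)+.5)*3/8-.5+[150,30]
def pr(n,p,q,z):
    A,B=plane(W,px(p),z),plane(W,px(q),z); d=A-B
    print(n,(A+B)[:2]/2,np.linalg.norm(d),np.degrees(np.arctan2(d[1],d[0])))
pr('marks',(127,231),(487,246),76); pr('screws',(142,139),(468,154),10)
C=[plane(W,px(p),10)[:2] for p in [(232,152),(380,160),(368,302),(230,296)]]; print(np.mean(C,0),np.array(C))
pr('guidesLR',(209,226),(398,232),28); pr('guidesTB',(308,132),(298,322),28)
T=cam('top'); f=.64   # independent view from first top picture
print('top seat',plane(T,np.array((548,343))*f,10),'mid marks',(plane(T,np.array((577,370))*f,76)+plane(T,np.array((526,307))*f,76))/2)
print('cell x dir deg (grasped)',102.9-np.degrees(.219-a[5]), 'tool y',np.degrees(np.arctan2(-Rt[1,1],-Rt[0,1])))
for c in ((455,-217),):
    print(Rt.T@(np.array([*c,a[2]])-a[:3])/40)
E
```

```text
marks [ 456.24 -220.41] 128.74412218732726 38.50326461536059
screws [ 477.54 -246.72] 138.0271317152752 38.3437459956478
[ 456.08 -220.47] [[ 499.64 -224.76]
 [ 450.01 -263.4 ]
 [ 413.11 -216.03]
 [ 461.55 -177.7 ]]
guidesLR [ 456.81 -221.19] 78.28031519646169 39.05986872562683
guidesTB [ 456.71 -220.59] 76.13741593796688 -51.744568154526675
top seat [ 456.82 -223.15   10.  ] mid marks [ 455.97 -213.5    76.  ]
cell x dir deg (grasped) 41.12797419825652 tool y 40.77575056569111
[ 1.55  0.25 -0.  ]
```

```bash
python3 - <<'E'
from h import *
np.set_printoptions(precision=2,suppress=True)
a=np.load('w6.npy'); s=dict(ee_pos=a[:3],tcp_rot=a[3:]); W=cam('wrist',s); Rt=rot(a[3:])
px=lambda p:(np.array(p)+.5)*3/8-.5+[150,30]
for p,z in [((170,398),168),((390,392),168),((188,354),104),((369,353),104)]: print(Rt.T@(plane(W,px(p),z)-a[:3]))
r=red(cv2.imread('pics/w6raw.png')[:,:,::-1],(225,215,290,320)); print(r, Rt.T@(plane(W,r[0],230)-a[:3]))
t=np.array([456.3,-220.6,a[2]]); print('toseat units',Rt.T@(t-a[:3])/40)
E
```

```text
[ 30.57 -27.34  41.26]
[32.23 30.02 41.26]
[ 29.34 -29.5  105.26]
[ 29.73  31.59 105.26]
((253.54086181277862, 260.46062407132246), np.float64(1.5690569515897281), 1346.0) [  2.2    0.65 -20.73]
toseat units [ 1.64  0.29 -0.  ]
```

{"method": "arm_command", "body": {"deltas": [{"jaw": 1,"xyz": [0.04,0.01,0],"angular": [0,0,0]},{"jaw": 1,"xyz": [0.08,0.01,0],"angular": [0,0,0]},{"jaw": 1,"xyz": [0.12,0.02,0],"angular": [0,0,0]},{"jaw": 1,"xyz": [0.15,0.03,0],"angular": [0,0,0]},{"jaw": 1,"xyz": [0.17,0.03,0],"angular": [0,0,0]},{"jaw": 1,"xyz": [0.17,0.03,0],"angular": [0,0,0]},{"jaw": 1,"xyz": [0.17,0.03,0],"angular": [0,0,0]},{"jaw": 1,"xyz": [0.17,0.03,0],"angular": [0,0,0]},{"jaw": 1,"xyz": [0.17,0.03,0],"angular": [0,0,0]},{"jaw": 1,"xyz": [0.15,0.02,0],"angular": [0,0,0]},{"jaw": 1,"xyz": [0.12,0.02,0],"angular": [0,0,0]},{"jaw": 1,"xyz": [0.08,0.01,0],"angular": [0,0,0]},{"jaw": 1,"xyz": [0.04,0,0],"angular": [0,0,0.1]},{"jaw": 1,"xyz": [0,0,0],"angular": [0,0,0.2]},{"jaw": 1,"xyz": [0,0,0],"angular": [0,0,0.1]},{"jaw": 1,"xyz": [0,0,0],"angular": [0,0,0]},{"jaw": 1,"xyz": [0,0,0],"angular": [0,0,0]},{"jaw": 1,"xyz": [0,0,0],"angular": [0,0,0]},{"jaw": 1,"xyz": [0,0,0],"angular": [0,0,0]},{"jaw": 1,"xyz": [0,0,0],"angular": [0,0,0]}]}}

```text
time_s: 14.18
ee_pos: [456.6, -220.0, 209.4]
tcp_rot: [-3.142, -0.0, -0.901]
ft_force: [0.5, 0.4, -4.2]
gripper_width: 0.105
grasp_force: 30.0
```

```bash
python3 - <<'E'
from h import *
np.set_printoptions(precision=3,suppress=True)
s=observe(); Rt=rot(s['tcp_rot'])
print(s['ee_pos'],s['tcp_rot'],np.degrees(np.arctan2(-Rt[1,1],-Rt[0,1])),s['ft_force'],s['time_s'])
c=s['ee_pos']+Rt@np.array([.5,.8,0]); e=Rt.T@(np.array([456.3,-220.6,c[2]])-c); print('left to go',e/40)
E
```

```text
[ 456.604 -219.977  209.356] [-3.142 -0.    -0.901] 38.37320539423515 [ 0.5    0.382 -4.191] 14.1833
left to go [-0.005 -0.004  0.   ]
```

{"method": "arm_command", "body": {"deltas": [{"jaw": 1,"xyz": [0,0,0.05],"angular": [0,0,0]},{"jaw": 1,"xyz": [0,0,0.12],"angular": [0,0,0]},{"jaw": 1,"xyz": [0,0,0.2],"angular": [0,0,0]},{"jaw": 1,"xyz": [0,0,0.25],"angular": [0,0,0]},{"jaw": 1,"xyz": [0,0,0.25],"angular": [0,0,0]},{"jaw": 1,"xyz": [0,0,0.25],"angular": [0,0,0]},{"jaw": 1,"xyz": [0,0,0.25],"angular": [0,0,0]},{"jaw": 1,"xyz": [0,0,0.22],"angular": [0,0,0]},{"jaw": 1,"xyz": [0,0,0.15],"angular": [0,0,0]},{"jaw": 1,"xyz": [0,0,0.1],"angular": [0,0,0]},{"jaw": 1,"xyz": [0,0,0.1],"angular": [0,0,0]},{"jaw": 1,"xyz": [0,0,0.06],"angular": [0,0,0]},{"jaw": 1,"xyz": [0,0,0.06],"angular": [0,0,0]},{"jaw": 1,"xyz": [0,0,0.06],"angular": [0,0,0]},{"jaw": 1,"xyz": [0,0,0],"angular": [0,0,0]},{"jaw": 1,"xyz": [0,0,0],"angular": [0,0,0]},{"jaw": 1,"xyz": [0,0,0],"angular": [0,0,0]}]}}

```text
time_s: 15.6
ee_pos: [456.8, -220.1, 124.7]
tcp_rot: [-3.141, -0.0, -0.901]
ft_force: [0.3, 0.9, -4.0]
gripper_width: 0.102
grasp_force: 30.0
```

{"method": "arm_command", "body": {"deltas": [{"jaw": 1,"xyz": [0,0,0.05],"angular": [0,0,0]},{"jaw": 1,"xyz": [0,0,0.03],"angular": [0,0,0]},{"jaw": 1,"xyz": [0,0,0],"angular": [0,0,0]},{"jaw": 1,"xyz": [0,0,0],"angular": [0,0,0]}]}}

```text
time_s: 15.93
ee_pos: [456.6, -220.0, 121.3]
tcp_rot: [3.142, 0.0, -0.901]
ft_force: [0.1, 0.7, -3.6]
gripper_width: 0.101
grasp_force: 30.0
```

{"method": "arm_command", "body": {"deltas": [{"jaw": 1,"xyz": [0,0,0.04],"angular": [0,0,0]},{"jaw": 1,"xyz": [0,0,0.03],"angular": [0,0,0]},{"jaw": 1,"xyz": [0,0,0],"angular": [0,0,0]},{"jaw": 1,"xyz": [0,0,0],"angular": [0,0,0]},{"jaw": 1,"xyz": [0,0,0],"angular": [0,0,0]}]}}

```text
time_s: 16.35
ee_pos: [456.6, -220.0, 118.5]
tcp_rot: [3.142, 0.0, -0.901]
ft_force: [0.3, -0.2, -3.8]
gripper_width: 0.103
grasp_force: 30.0
```

{"method": "arm_command", "body": {"deltas": [{"jaw": 1,"xyz": [0,0,0.03],"angular": [0,0,0]},{"jaw": 1,"xyz": [0,0,0],"angular": [0,0,0]},{"jaw": 1,"xyz": [0,0,0],"angular": [0,0,0]},{"jaw": 1,"xyz": [0,0,0],"angular": [0,0,0]}]}}

```text
time_s: 16.68
ee_pos: [456.6, -220.1, 117.3]
tcp_rot: [-3.142, 0.0, -0.901]
ft_force: [-0.9, -0.2, -4.4]
gripper_width: 0.103
grasp_force: 30.0
```

{"method": "arm_command", "body": {"deltas": [{"jaw": 1,"xyz": [0,0,0.03],"angular": [0,0,0]},{"jaw": 1,"xyz": [0,0,0.02],"angular": [0,0,0]},{"jaw": 1,"xyz": [0,0,0],"angular": [0,0,0]},{"jaw": 1,"xyz": [0,0,0],"angular": [0,0,0]},{"jaw": 1,"xyz": [0,0,0],"angular": [0,0,0]}]}}

```text
time_s: 17.1
ee_pos: [456.6, -220.0, 115.3]
tcp_rot: [3.142, 0.0, -0.901]
ft_force: [-0.0, -0.2, -3.8]
gripper_width: 0.101
grasp_force: 30.0
```

{"method": "arm_command", "body": {"deltas": [{"jaw": 1,"xyz": [0,0,0.03],"angular": [0,0,0]},{"jaw": 1,"xyz": [0,0,0],"angular": [0,0,0]},{"jaw": 1,"xyz": [0,0,0],"angular": [0,0,0]},{"jaw": 1,"xyz": [0,0,0],"angular": [0,0,0]}]}}

```text
time_s: 17.43
ee_pos: [456.9, -220.1, 114.5]
tcp_rot: [-3.141, -0.001, -0.901]
ft_force: [-0.6, 0.6, 3.1]
gripper_width: 0.108
grasp_force: 30.0
```

```bash
python3 - <<'E'
from h import *
np.set_printoptions(precision=2,suppress=True)
s=observe(); print(s['ee_pos'],s['ft_force'],s['ft_torque'])
im=get_image('wrist'); c=im[90:315,100:400]; cv2.imwrite('pics/w7.png',cv2.resize(c[:,:,::-1],(800,600),interpolation=cv2.INTER_CUBIC))
E
```

```text
[ 456.86 -220.13  114.47] [-0.56  0.64  3.11] [ 0.26  0.1  -0.  ]
```

View pics/w7.png

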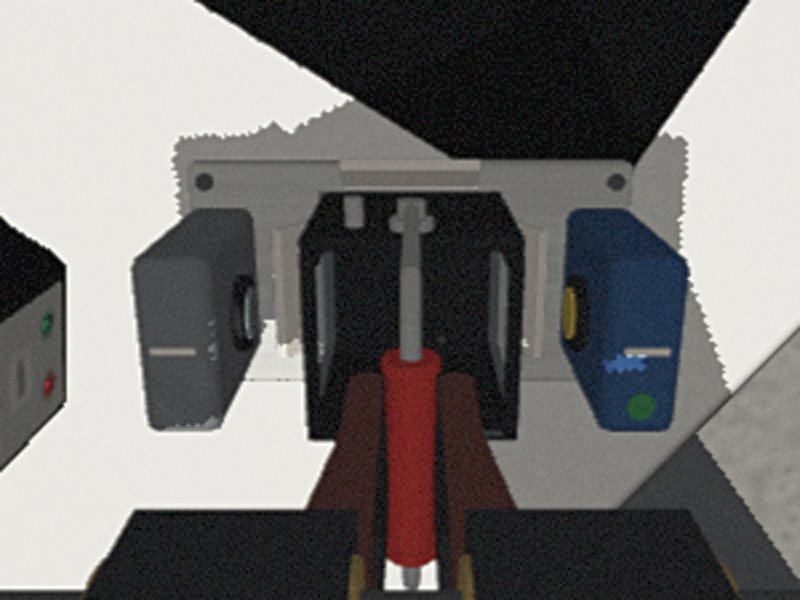

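The cell sits square between the guides (crop x 303–522), with its windows facing the detector and the lamp and the bail upright. I release it.

{"method": "arm_command", "body": {"deltas": [{"jaw": 1,"xyz": [0,0,-0.01],"angular": [0,0,0]},{"jaw": 1,"xyz": [0,0,0],"angular": [0,0,0]},{"jaw": 0.7,"xyz": [0,0,0],"angular": [0,0,0]},{"jaw": 0.4,"xyz": [0,0,0],"angular": [0,0,0]},{"jaw": 0.1,"xyz": [0,0,0],"angular": [0,0,0]},{"jaw": 0.1,"xyz": [0,0,0],"angular": [0,0,0]},{"jaw": 0.1,"xyz": [0,0,0],"angular": [0,0,0]},{"jaw": 0.1,"xyz": [0,0,-0.2],"angular": [0,0,0]},{"jaw": 0.1,"xyz": [0,0,-0.4],"angular": [0,0,0]},{"jaw": 0.1,"xyz": [0,0,-0.5],"angular": [0,0,0]},{"jaw": 0.1,"xyz": [0,0,-0.5],"angular": [0,0,0]},{"jaw": 0.1,"xyz": [0,0,-0.5],"angular": [0,0,0]},{"jaw": 0.1,"xyz": [0,0,-0.5],"angular": [0,0,0]},{"jaw": 0.1,"xyz": [0,0,-0.4],"angular": [0,0,0]},{"jaw": 0.1,"xyz": [0,0,-0.2],"angular": [0,0,0]},{"jaw": 0.1,"xyz": [0,0,0],"angular": [0,0,0]},{"jaw": 0.1,"xyz": [0,0,0],"angular": [0,0,0]},{"jaw": 0.1,"xyz": [0,0,0],"angular": [0,0,0]},{"jaw": 0.1,"xyz": [0,0,0],"angular": [0,0,0]}]}}

```text
time_s: 19.07
ee_pos: [456.0, -219.7, 241.3]
tcp_rot: [3.141, 0.002, -0.901]
ft_force: [-0.2, 0.3, 0.1]
gripper_width: 0.452
grasp_force: 0.0
```

```bash
python3 - <<'E'
from h import *
np.set_printoptions(precision=2,suppress=True)
s=observe(); im=get_image('wrist'); W=cam('wrist',s); r=red(im,(200,120,320,384)); print(s['ee_pos'],s['ft_force'],r)
print('grip if upright',plane(W,r[0],134), 'expected px',proj(W,[456.6,-220.4,134]), 'lean 0.45 px',[proj(W,[456.6+x*.784,-220.4+x*.62,131]) for x in(-30,30)])
E
```

```text
[ 455.96 -219.73  241.34] [-0.25  0.31  0.09] ((253.47483588621444, 190.49234135667396), np.float64(1.5605029016183458), 457.0)
grip if upright [ 456.85 -221.82  134.  ] expected px [252.74 191.79] lean 0.45 px [array([284.48, 190.89]), array([221.01, 190.83])]
```

The grip is within about 1–2 mm of the upright position over the seat, and the arm is clear. I hand it in.

```bash
python3 -c "
from workcell import *
print(sign_off())"
```

```text
the job is handed in; nothing more can be done
None
```

The cell stands on the reader's seat between the guides, windows facing the lamp and detector. The bail is upright, the arm is clear, and the job is handed in at about 19 s; no verdict came back.

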